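# Roll the gas purifier cartridge into its V-cradle and push it home

## Robot

A 7-joint arm with a two-finger parallel gripper is mounted at the origin on the work surface. World frame = base frame: x ahead of the robot, y to its left, z up, the work surface at z = 0. Lengths are in mm, angles in rad, forces in N, time in s.
With the tool pointing down it reaches from about 400 to 850 mm from the base axis. Payload 4.4 kg.
Tool frame: the origin (TCP) lies at the very end of the fingers, on their centre line; the grasp point (between the pads) lies tcp_to_grasp behind it (tcp_to_grasp is the distance from the TCP to the grasp point, in mm); z points along the fingers, y is the direction in which the jaws open and shut (so a half turn about z gives the same grasp; the last joint's range is limited). The gripper opens to 94 mm and grips with 3 to 60 N. Pads are 16 mm wide; open, the fingers measure 119 mm over their backs; the gripper's body (75 mm by 177 mm) begins 78 mm behind the grasp point.
Start: joints at [1.209, 0.628, 0.038, 1.517, -0.027, 0.996, -0.02], TCP at [189.507, -621.776, 205.478] pointing down, gripper open.
Joint ranges: [-3.06, 3.06], [-0.37, 2.12], [-1.25, 1.32], [0.18, 2.47], [-1.1, 4.24], [0.23, 1.98], [-2.94, 2.94]. Speed limits (rad/s): [2.57, 2.57, 3.14, 3.14, 3.14, 3.14, 3.14].

## Interface

Orientations are given as a 3x3 rotation matrix whose columns are the frame's x, y, z axes.
In Python, from workcell import get_state, read_camera, sign_off, look_for, tcp_to_grasp gives the robot as it stands.
- The arm moves only by the shell command python3 -m inch 'ROWS' [OPENING] [FORCE]. ROWS is JSON, a list of rows, each a list of 2 entries, a list of its own where there are three numbers: the shift along the tool's x, y, z in m, then the turn, a rotation vector about the tool's x, y, z in rad. In form: [[[x, y, z], [rx, ry, rz]], ...]. A call has 1 to 8 rows; each row is the pose to reach, as a shift and turn from the pose measured when the call began, along the tool's axes at that moment; what a row does not reach only later rows make up. A row lasts 1/10 s, in which the tool goes at most 50 mm and 8.59 degrees, less where a joint would pass 70% of its speed; a pose out of reach is approached as far as the arm can. A call with a gripper value outside its range is refused whole. OPENING is the opening, from 0 (shut) to 1 (fully open), set as the call begins (- or left out, the last holds). The fingers move at their own pace and stop on an object; FORCE is the grip in N (left out, the last holds). Time passes only in rows, so rows that repeat a pose let the fingers close. It gives the time, the measured TCP pose, the force and the opening at its end, in the units of the state.
- get_state(): the state, without advancing time (a new reading comes with each control period).
- read_camera(name): name is "scene" or "top" or "wrist"; returns a dict with "color" (400x640x3 uint8, red, green, blue), "fx", "fy", "cx", "cy" (pixels), "dist_coeffs" ([k1, k2, p1, p2, k3] as OpenCV has them; the pictures are not rectified), "eye" and "attitude" of the camera in the world. Camera axes: x right, y down, z forward; pixel columns grow to the right and rows downward; lengths in mm; the calibration is good to about 2 mm. A picture is of the moment at which its call begins. There is no depth.
- sign_off(): hands the job in, once; it reports no verdict.
Trained networks look in a picture, given as the dict that the camera call returned (one of the last four; its "shot" number tells which), for a name from the list of things; names that differ only in an ending like _2 or _b are one class to them, and where a whole thing is asked for, a point or a joint stands for the part that bears it (a point fixed in the world has none). Each returns a list of dicts, best first, with "p" (0 to 1); they miss things now and then, are a little off and sometimes report something else, mostly with a low value. They report only what shows in the picture. A call takes as long as a camera call.
- look_for(picture, label): "extent" ([left, top, right, bottom] in pixels, round what is visible of it).
The state is a dict: "t": time; "joint_positions": joint angles; "qvel": joint speeds; "effort": joint torques, N m; "tcp_pos": TCP position; "eef_rot": TCP orientation; "ft_force": force on the tool from outside, world axes, zero at the start; "ft_torque": the same for the moment, N m; "gripper_width": opening from 0.0 (shut) to 1.0 (fully open).
Only numpy, scipy, OpenCV 4.12 (cv2) and the standard library are available. Lean on these libraries where they do the work, as an engineer would, in place of code of your own. Each camera call takes 0.05 s, during which the arm holds its last target. There are 200 camera calls.

## Task

Load the long gas purifier cartridge into the steel V-cradle for its service: with the fingertips roll it along the bench by its side, over the cradle's ramp, until it drops into the V, then push it endwise along the V until its end is home against the slotted stop plate, and leave it resting there. Never pick the cartridge up or tip it; leave the short cartridge and everything else on the bench where they are.

Things in the scene. Friction and masses are not known exactly. Their poses are not given: they have to be found in the camera images.
- cartridge: The long purifier cartridge, loose, about 0.4 kg: steel tube 44 mm across, 150 mm long, white label, flat shoulders. Lies left or right of the cradle, within 8 degrees of the V. Pushed by its side it rolls square to its axis and runs on a little; a finger rubbing there brakes it, least if leant with its tip leading. Origin mid-axis, 22 mm up; x along the tube to the stop plate's end; y, z turn as it rolls.
- cartridge_tail (a point): Centre of the cartridge's stub end farthest from the stop plate, 97 mm from its origin at -x. Both ends are alike: beyond the shoulder a nut 21 mm across and 10 mm long, then a stub 13 mm across and 12 mm long, on the axis.
- cradle: The V-cradle, fixed, folded steel sheet, 228 mm long (x from -110 to 118 mm). Origin on the bench under the middle of the V; x along the V to the stop plate, away from the robot; z up. Alike on both sides. Going out in y: V bottom at bench level (y = 0), flank rising at 30 degrees to a crest 7.5 mm high from y = 12 to 16 mm, ramp down to the bench at y = 74 mm.
- stop (a point): On the stop plate's near face, centre of its slot, 26 mm above the bench (cradle x = 112 mm). The plate stands across the V: 6 mm thick, 52 mm high, 64 mm wide, slot 30 mm wide, open above, floor 12 mm up. Nut and stub pass through the slot, the shoulder stops on the plate. The cartridge can drop in beside it only with its origin at cradle x below 12 mm.
- home (a point): Where the cartridge's origin lies when it is in the V and fully home: cradle x = 37 mm, y = 0, 25.9 mm above the bench. Axes as the cradle's.
- short_cartridge: A spare cartridge of the same make and diameter (44 mm) but only 76 mm long (120 mm over the stubs), lying loose on the other side of the cradle; it rolls if touched and is to be left alone. Origin on its axis at mid-length, x along it.
- sampler_cone: Bystander, to be left alone: copper sampler cone, disc 50 mm across and 21 mm high, standing on the bench. Origin at the centre of its underside.
- jar: Bystander, to be left alone: small screw-cap sample jar, 42 mm across, 55 mm high. Origin at the centre of its underside.
- wrench: Bystander, to be left alone: steel open-end wrench, 150 mm long, lying flat. Origin at the middle of its length.
- screwdriver: Bystander, to be left alone: screwdriver with a blue handle, 170 mm long, lying. Origin at the middle of its length.
- cap_nut: Bystander, to be left alone: brass cap nut, 21 mm across, 17 mm high. Origin at the centre of its underside.
- beaker: Bystander, to be left alone: white beaker, 60 mm across the rim, 60 mm high. Origin at the centre of its underside.

How it is judged (in metres and radians):
On the way, in this order (a step that is already met when the one before it is completed fails the run):
1. the long cartridge rolls along the bench (it has turned more than about a quarter turn about its axis) (angle between cartridge's own z axis and vertical above 1.6 rad and height (world z) of cartridge below 0.036 m), for 0.04 s.
2. the long cartridge lies in the V (y of cartridge in the frame of cradle between -0.004 and 0.004 m and z of cartridge in the frame of cradle between 0.0229 and 0.0289 m and angle between the x axis of cartridge and the x axis of cradle, either way round below 0.05 rad), for 0.2 s.
At the end, for the whole second after the job is handed in: The long cartridge lies at rest in the V (axis within 4 mm sideways and 3 mm in height of its seat, within 0.05 rad of the V), its shoulder within 3 mm of the stop plate, and every other loose thing is within 20 mm of where it was (all of step 2 and x of cartridge in the frame of cradle between 0.034 and 0.04 m and linear speed of cartridge below 0.01 m/s and distance of each of sampler_cone, jar, wrench, screwdriver, cap_nut, beaker, short_cartridge from where it was at the start of the episode below 0.02 m); the robot touches nothing.
It fails at once if the long cartridge is lifted (its middle more than 42 mm above the bench; 30 mm is reached on the crest) (height (world z) of cartridge above 0.042 m).
It fails at once if the long cartridge is tipped up (its axis more than about 11 degrees from level) (angle between cartridge's own x axis and vertical below 1.37 rad or angle between cartridge's own x axis and vertical above 1.77 rad).
It fails at once if the short cartridge or another bystander is pushed away by more than 20 mm (distance of any of sampler_cone, jar, wrench, screwdriver, cap_nut, beaker, short_cartridge from where it was at the start of the episode above 0.02 m).
It also fails if it takes over 54 s, if anything falls off the work surface, if the arm or the gripper's body presses on something with over 40 N, if the wrist force passes 120 N, or if a joint passes its speed limit or range.

## Working session

There is one attempt and no reset: what is moved stays moved. The work goes in short steps, Python scripts to look and compute and a shell command to move; the robot and the scene stay as the last step left them, time stands still between calls to the robot, and variables do not carry over. Pictures are saved under pics/ and viewed, about 8 in all and at most 12, crops included, and the job is handed in when it is done.

```bash
mkdir -p pics; cat > h.py <<'E'
import numpy as np, cv2
from workcell import *
def K(p): return np.array([[p['fx'],0,p['cx']],[0,p['fy'],p['cy']],[0,0,1.]])
def ray2plane(p,uv,z):
    n=cv2.undistortPoints(np.array([[uv]],float),K(p),np.array(p['dist_coeffs'],float))[0,0]
    d=np.array(p['attitude'])@np.array([n[0],n[1],1]); e=np.array(p['eye'])
    return e+d*(z-e[2])/d[2]
def proj(p,X):
    R=np.array(p['attitude']).T; t=-R@np.array(p['eye'])
    return cv2.projectPoints(np.array(X,float).reshape(-1,1,3),cv2.Rodrigues(R)[0],t,K(p),np.array(p['dist_coeffs'],float))[0][:,0]
def save(p,n): cv2.imwrite('pics/'+n,p['color'][:,:,::-1])
E
python3 - <<'E'
from h import *
s=get_state(); print(s['t'],s['tcp_pos'],np.round(s['eef_rot'],3).tolist(),tcp_to_grasp)
for c in ['top','scene']:
    p=read_camera(c); save(p,c+'0.png'); print(c,p['fx'],p['eye'],np.round(p['attitude'],3).tolist())
    for n in ['cartridge','cradle','short_cartridge','sampler_cone','jar','wrench','screwdriver','cap_nut','beaker']:
        for r in look_for(p,n)[:2]:
            e=r['extent']; print(n,round(r['p'],2),np.round(e).tolist(),np.round(ray2plane(p,[(e[0]+e[2])/2,(e[1]+e[3])/2],22)[:2]))
E
```

```text
0.0 [ 189.33449932 -621.11972862  204.58333263] [[0.957, 0.292, -0.001], [0.292, -0.957, 0.002], [-0.0, -0.002, -1.0]] 18.8
top 442.9245350643665 [ 492.86854159   10.88211358 1193.55400064] [[0.005, -0.996, 0.094], [-1.0, -0.003, 0.019], [-0.019, -0.094, -0.995]]
cartridge 0.85 [378.0, 169.0, 400.0, 241.0] [ 586. -134.]
cradle 0.82 [306.0, 143.0, 372.0, 234.0] [629.  -0.]
short_cartridge 0.75 [261.0, 171.0, 281.0, 219.0] [611. 181.]
sampler_cone 0.56 [300.0, 132.0, 322.0, 148.0] [760.  74.]
jar 0.56 [367.0, 131.0, 384.0, 152.0] [755. -99.]
wrench 0.78 [438.0, 199.0, 464.0, 246.0] [ 540. -297.]
wrench 0.74 [263.0, 178.0, 282.0, 220.0] [600. 176.]
screwdriver 0.9 [213.0, 198.0, 231.0, 231.0] [557. 311.]
cap_nut 0.52 [339.0, 122.0, 341.0, 130.0] [799.  -2.]
cap_nut 0.49 [305.0, 142.0, 369.0, 236.0] [627.   5.]
beaker 0.69 [398.0, 138.0, 422.0, 156.0] [ 742. -191.]
scene 474.32144686377296 [1117.55376623  482.05720857  804.60705147] [[-0.692, 0.53, -0.49], [0.722, 0.524, -0.451], [0.018, -0.666, -0.746]]
cartridge 0.67 [243.0, 144.0, 313.0, 180.0] [ 582. -143.]
cradle 0.84 [252.0, 167.0, 371.0, 254.0] [636.  21.]
short_cartridge 0.56 [352.0, 224.0, 398.0, 262.0] [607. 174.]
short_cartridge 0.3 [249.0, 145.0, 315.0, 178.0] [ 574. -138.]
sampler_cone 0.56 [273.0, 259.0, 298.0, 279.0] [779.  89.]
jar 0.74 [225.0, 195.0, 245.0, 221.0] [ 747. -102.]
wrench 0.84 [226.0, 121.0, 276.0, 137.0] [ 549. -279.]
screwdriver 0.59 [389.0, 258.0, 472.0, 291.0] [589. 299.]
cap_nut 0.45 [240.0, 249.0, 252.0, 260.0] [809.   7.]
beaker 0.61 [199.0, 163.0, 227.0, 202.0] [ 733. -198.]
```

View pics/top0.png

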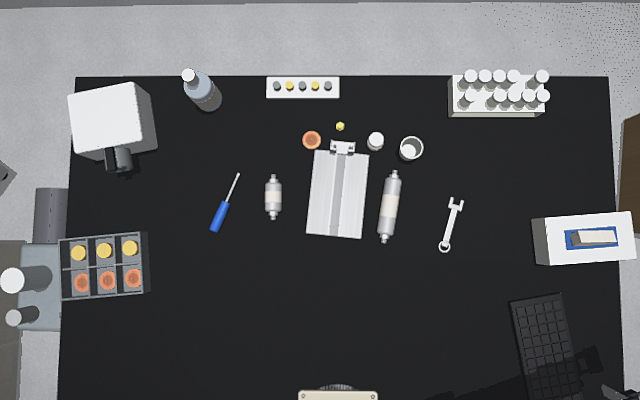

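View pics/scene0.png

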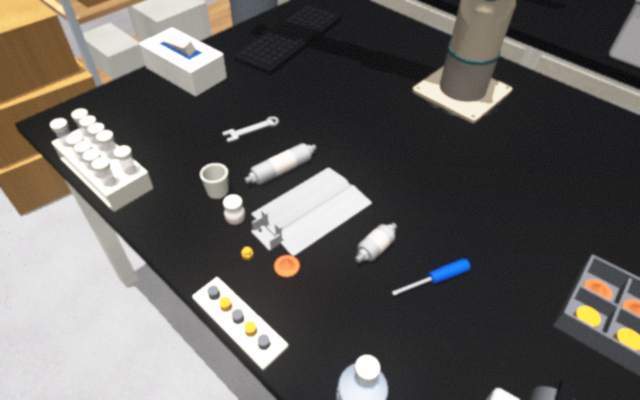

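```bash
python3 - <<'E'
from h import *
p=read_camera('top'); g=cv2.cvtColor(p['color'],cv2.COLOR_RGB2GRAY)
for n,(l,t,r,b),z in [('cart',(376,163,408,248),22),('cradle',(302,140,373,243),0),('short',(258,168,288,224),22)]:
    m=np.zeros_like(g); m[t:b,l:r]=(g[t:b,l:r]>75)*255
    c=max(cv2.findContours(m,cv2.RETR_EXTERNAL,cv2.CHAIN_APPROX_NONE)[0],key=cv2.contourArea)
    bx=cv2.boxPoints(cv2.minAreaRect(c)); W=np.array([ray2plane(p,q,z)[:2] for q in bx])
    e=[W[1]-W[0],W[2]-W[1]]; L=max(e,key=np.linalg.norm); L=L*np.sign(L[0])
    print(n,W.round().tolist(),'ctr',W.mean(0).round(1),'yaw',np.degrees(np.arctan2(L[1],L[0])).round(2),[np.linalg.norm(v).round(1) for v in e])
o=cv2.resize(p['color'][110:260,250:430],None,fx=4,fy=4,interpolation=cv2.INTER_CUBIC); cv2.imwrite('pics/c1.png',o[:,:,::-1])
E
```

```text
cart [[489.0, -94.0], [684.0, -128.0], [676.0, -173.0], [482.0, -139.0]] ctr [ 582.4 -133.4] yaw -9.76 [np.float64(197.7), np.float64(45.5)]
cradle [[512.0, 122.0], [773.0, 100.0], [756.0, -86.0], [496.0, -61.0]] ctr [634.3  18.6] yaw -4.76 [np.float64(262.1), np.float64(187.0)]
short [[667.0, 197.0], [667.0, 154.0], [547.0, 152.0], [547.0, 195.0]] ctr [607.1 174.8] yaw 0.85 [np.float64(43.0), np.float64(120.5)]
```

View pics/c1.png

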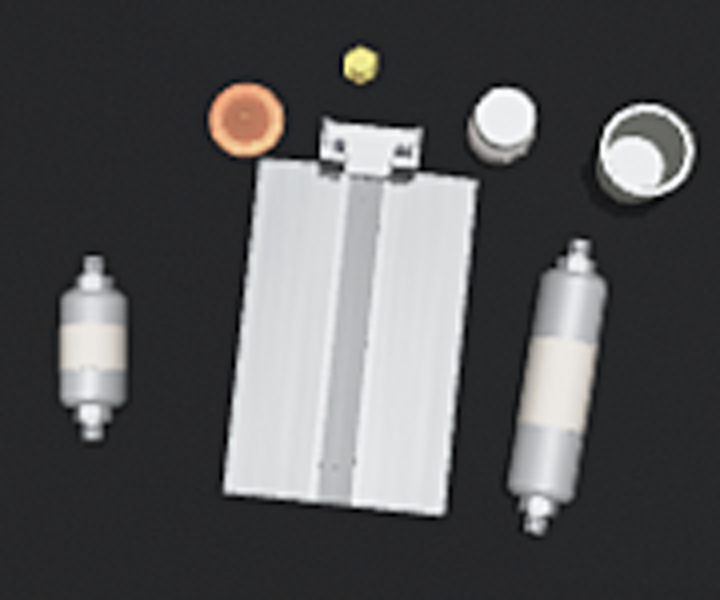

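The crop (4×, offset 250,110) shows the ramp corners at (258,160), (478,181), (444,516) and (225,493). The long cartridge lies to the right, with stub tips at (581,240) and (536,532). The jar is at (503,125) and the beaker at (647,155), both beyond its far end.

```bash
python3 - <<'E'
from h import *
p=read_camera('top')
C=[ray2plane(p,[250+u/4-.375,110+v/4-.375],0)[:2] for u,v in [(258,160),(478,181),(444,516),(225,493)]]
T=[ray2plane(p,[250+u/4-.375,110+v/4-.375],22)[:2] for u,v in [(581,240),(536,532)]]
print(np.round(C,1).tolist(),np.round(T,1).tolist())
f=(C[0]+C[1])/2; b=(C[2]+C[3])/2; d=f-b; print('len',np.linalg.norm(d),'width',np.linalg.norm(C[0]-C[1]))
edges=[d,C[0]-C[3],C[1]-C[2]]; print('yaws',[np.degrees(np.arctan2(e[1],e[0])).round(2) for e in edges])
w=C[0]-C[1]; print('yaw from w',np.degrees(np.arctan2(-w[0],w[1])))
u=d/np.linalg.norm(d); n=np.array([-u[1],u[0]]); O=(f+b)/2-4*u; print('O',O,'u',u)
for q in [T[0],T[1],(T[0]+T[1])/2,(582.4,-133.4)]: print('cradle frame',np.round([(q-O)@u,(q-O)@n],1))
print('home',O+37*u)
# tool-frame help
s=get_state(); R=np.array(s['eef_rot']); 
th=np.arctan2(u[1],u[0])
print('deg cradle',np.degrees(th),'toolx',np.degrees(np.arctan2(R[1,0],R[0,0])))
E
```

```text
[[738.2, 67.1], [723.9, -83.2], [496.3, -59.5], [510.9, 87.5]] [[679.9, -149.9], [486.0, -118.6]]
len 228.56029101196688 width 150.95838294996062
yaws [np.float64(-5.53), np.float64(-5.14), np.float64(-5.93)]
yaw from w -5.437989656368526
O [613.35231444   3.36943886] u [ 0.99534205 -0.09640642]
cradle frame [  81.  -146.1]
cradle frame [-115.  -133.7]
cradle frame [ -17.  -139.9]
cradle frame [ -17.6 -139.1]
home [ 6.50179970e+02 -1.97598505e-01]
deg cradle -5.532273054093284 toolx 16.945604591190875
```

```bash
cat >> h.py <<'E'
from scipy.spatial.transform import Rotation as Ro
O=np.array([613.4,3.4]); TH=np.radians(-5.5)
u=np.array([np.cos(TH),np.sin(TH),0]); n=np.array([-np.sin(TH),np.cos(TH),0]); k=np.array([0,0,1.])
def cr(P): d=np.array(P[:2])-O; return np.round([d@u[:2],d@n[:2]],1)
def goal(cx,cy,z,lean=15):
    a=np.radians(lean); x=n*np.cos(a)+k*np.sin(a); Z=n*np.sin(a)-k*np.cos(a)
    return np.r_[O,0]+cx*u+cy*n+z*k, np.c_[x,np.cross(Z,x),Z]
def step(*g):
    s=get_state(); R=np.array(s['eef_rot']); P,G=goal(*g)
    print('t',s['t'],'cr',cr(s['tcp_pos']),'z',round(s['tcp_pos'][2],1),'->',np.round(R.T@(P-s['tcp_pos'])/1000,4).tolist(),np.round(Ro.from_matrix(R.T@G).as_rotvec(),3).tolist(),'F',np.round(s['ft_force'],1))
E
python3 -c "
from h import *
step(-17,-200,150)"
```

```text
t 1.1 cr [-362.  -662.9] z 205.5 -> [0.4956, -0.2961, 0.0555] [0.154, 0.231, -1.172] F [ 0.1  0.3 -0.2]
```

```bash
R='x'; python3 -m inch '[[[0.4956,-0.2961,0.0555],[0.154,0.231,-1.172]],[[0.4956,-0.2961,0.0555],[0.154,0.231,-1.172]],[[0.4956,-0.2961,0.0555],[0.154,0.231,-1.172]],[[0.4956,-0.2961,0.0555],[0.154,0.231,-1.172]],[[0.4956,-0.2961,0.0555],[0.154,0.231,-1.172]],[[0.4956,-0.2961,0.0555],[0.154,0.231,-1.172]],[[0.4956,-0.2961,0.0555],[0.154,0.231,-1.172]],[[0.4956,-0.2961,0.0555],[0.154,0.231,-1.172]]]' 1
python3 -c "
from h import *
step(-17,-200,150)"
```

```text
t: 1.9
tcp_pos: [457.8, -325.8, 167.3]
eef_rot: [[0.092, 0.995, 0.026], [0.962, -0.095, 0.257], [0.258, 0.001, -0.966]]
ft_force: [0.3, -0.2, -0.8]
gripper_width: 0.997
t 1.9 cr [-123.3 -342.6] z 167.3 -> [0.1332, 0.1064, 0.0536] [0.001, 0.0, 0.001] F [ 0.3 -0.2 -0.8]
```

```bash
python3 -m inch '[[[0.133,0.1064,0.0536],[0,0,0]],[[0.133,0.1064,0.0536],[0,0,0]],[[0.133,0.1064,0.0536],[0,0,0]],[[0.133,0.1064,0.0536],[0,0,0]],[[0.133,0.1064,0.0536],[0,0,0]]]'
python3 - <<'E'
from h import *
step(-17,-195,60)
p=read_camera('wrist'); save(p,'w1.png'); print(p['eye'])
for q in look_for(p,'cartridge')[:2]: print(q)
E
```

```text
t: 2.4
tcp_pos: [580.3, -188.0, 150.3]
eef_rot: [[0.083, 0.996, 0.026], [0.961, -0.087, 0.261], [0.262, 0.003, -0.965]]
ft_force: [0.3, -0.5, -0.0]
gripper_width: 1.001
t 2.4 cr [ -14.6 -193.6] z 150.3 -> [-0.0249, -0.0027, 0.0867] [0.001, -0.003, 0.009] F [ 0.3 -0.5 -0. ]
[ 583.21278581 -157.04792206  345.58750095]
{'extent': [205.2, 137.8, 417.7, 197.1], 'p': 0.57}
```

View pics/w1.png

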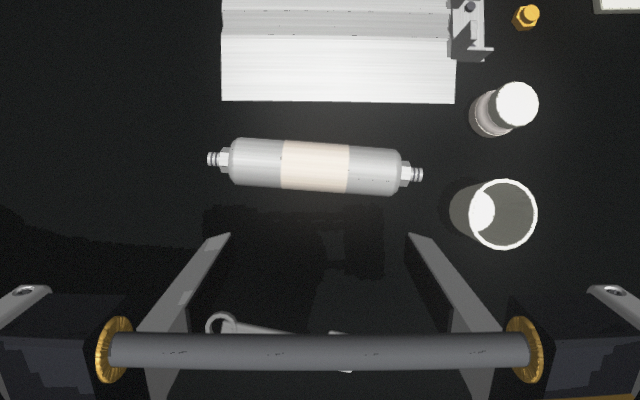

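The wrist view shows the cartridge with stub tips at about (207,158) and (423,175), and the ramp's near edge running from (222,101) to (455,103). The beaker and jar are clear to the right.

```bash
python3 - <<'E'
from h import *
p=read_camera('wrist')
a,b=[ray2plane(p,q,22) for q in [(207,158),(423,175)]]
c,d=[ray2plane(p,q,0) for q in [(222,101.5),(455,103.5)]]
print('tips',cr(a),cr(b),'ramp edge',cr(c),cr(d))
step(-17,-195,11)
E
```

```text
tips [-118.3 -139.6] [  79.6 -154.9] ramp edge [-110.5  -82.5] [117.9 -83.5]
t 2.55 cr [ -17.5 -201.6] z 149.7 -> [-0.0293, 0.0005, 0.1358] [0.0, 0.002, -0.0] F [-0.7  0.1  0.5]
```

```bash
python3 -m inch '[[[-0.029,0.0005,0.1358],[0,0,0]],[[-0.029,0.0005,0.1358],[0,0,0]],[[-0.029,0.0005,0.1358],[0,0,0]],[[-0.029,0.0005,0.1358],[0,0,0]],[[-0.029,0.0005,0.1358],[0,0,0]],[[-0.029,0.0005,0.1358],[0,0,0]]]'
python3 - <<'E'
from h import *
step(-17,-160,11)
step(-17,-130,11)
E
```

```text
t: 3.15
tcp_pos: [579.3, -190.4, 13.4]
eef_rot: [[0.093, 0.995, 0.029], [0.962, -0.098, 0.254], [0.256, 0.004, -0.967]]
ft_force: [-0.4, 0.4, 0.1]
gripper_width: 0.999
t 3.15 cr [ -15.4 -196.1] z 13.4 -> [0.0343, -0.0017, 0.0116] [0.004, 0.003, -0.001] F [-0.4  0.4  0.1]
t 3.15 cr [ -15.4 -196.1] z 13.4 -> [0.0633, -0.0018, 0.0193] [0.004, 0.003, -0.001] F [-0.4  0.4  0.1]
```

```bash
python3 -m inch '[[[0.006,0,0.004],[0,0,0]],[[0.012,0,0.0055],[0,0,0]],[[0.018,0,0.007],[0,0,0]],[[0.022,0,0.008],[0,0,0]],[[0.026,0,0.009],[0,0,0]],[[0.029,0,0.010],[0,0,0]],[[0.032,0,0.011],[0,0,0]],[[0.0345,0,0.0116],[0,0,0]]]'
cat > look.py <<'E'
from h import *
import sys
p=read_camera('top'); g=cv2.cvtColor(p['color'],cv2.COLOR_RGB2GRAY)
for q in look_for(p,'cartridge')[:2]: e=q['extent']; print(round(q['p'],2),np.round(e),cr(ray2plane(p,[(e[0]+e[2])/2,(e[1]+e[3])/2],22)))
w=read_camera('wrist')
for q in look_for(w,'cartridge')[:2]: e=q['extent']; print('w',round(q['p'],2),np.round(e),cr(ray2plane(w,[(e[0]+e[2])/2,(e[1]+e[3])/2],22)))
if len(sys.argv)>1:
    o=np.vstack([cv2.resize(p['color'][120:260,250:460],(640,427)),w['color'][:]]); o=cv2.resize(o,(464,600)); cv2.imwrite('pics/'+sys.argv[1],o[:,:,::-1])
E
python3 look.py l1.png; python3 -c "
from h import *
step(-17,-130,11)"
```

```text
t: 3.95
tcp_pos: [582.8, -153.9, 10.9]
eef_rot: [[0.093, 0.995, 0.028], [0.962, -0.098, 0.254], [0.256, 0.004, -0.967]]
ft_force: [-0.4, -0.8, 0.5]
gripper_width: 1.004
0.9 [374. 170. 396. 242.] [ -19.  -127.9]
w 0.95 [127. 134. 503. 234.] [ -16.4 -124.6]
t 4.15 cr [ -15.3 -159.8] z 11.0 -> [0.0288, -0.0017, 0.0076] [0.004, 0.003, -0.001] F [ 0.1  0.4 -0.6]
```

View pics/l1.png

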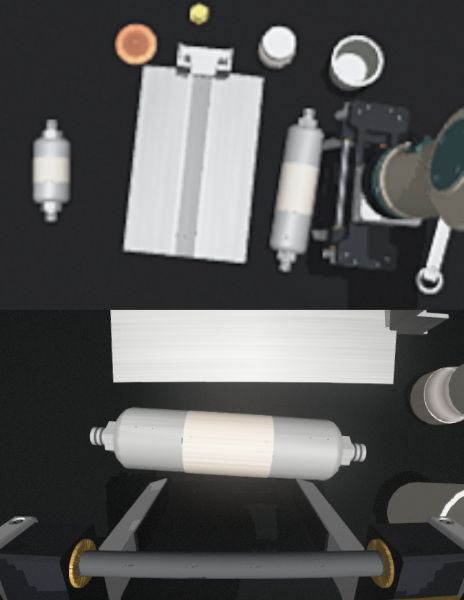

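The cartridge has rolled about 12 mm, and both fingers are behind it. It sits nearly parallel to the ramp edge.

```bash
python3 -m inch '[[[0.004,0,0.001],[0,0,0]],[[0.008,0,0.002],[0,0,0]],[[0.013,0,0.003],[0,0,0]],[[0.018,0,0.0045],[0,0,0]],[[0.022,0,0.0055],[0,0,0]],[[0.026,0,0.0065],[0,0,0]],[[0.029,0,0.0075],[0,0,0]],[[0.031,0,0.008],[0,0,0]]]'
python3 look.py; python3 -c "
from h import *
step(-17,-100,11)"
```

```text
t: 4.95
tcp_pos: [586.0, -121.9, 11.1]
eef_rot: [[0.093, 0.995, 0.028], [0.962, -0.097, 0.254], [0.256, 0.004, -0.967]]
ft_force: [0.4, 0.1, -0.6]
gripper_width: 0.997
0.66 [362. 170. 382. 237.] [-15.9 -93.3]
0.4 [438. 227. 452. 252.] [ -89.8 -293.8]
w 0.67 [129. 141. 506. 238.] [-15.  -95.6]
t 5.15 cr [ -15.2 -127.9] z 11.1 -> [0.027, -0.0018, 0.0073] [0.004, 0.003, -0.001] F [ 0.7 -0.4  1. ]
```

```bash
python3 -m inch '[[[0.004,0,0.001],[0,0,0]],[[0.008,0,0.002],[0,0,0]],[[0.013,0,0.003],[0,0,0]],[[0.018,0,0.0045],[0,0,0]],[[0.022,0,0.0055],[0,0,0]],[[0.026,0,0.0065],[0,0,0]],[[0.029,0,0.0075],[0,0,0]],[[0.031,0,0.008],[0,0,0]]]'
python3 look.py l2.png; python3 -c "
from h import *
step(-17,-65,13.5)"
```

```text
t: 5.95
tcp_pos: [589.2, -90.7, 11.4]
eef_rot: [[0.094, 0.995, 0.029], [0.962, -0.098, 0.254], [0.255, 0.004, -0.967]]
ft_force: [-0.6, -2.3, 1.3]
gripper_width: 0.999
0.58 [350. 166. 372. 237.] [-13.  -64.8]
0.47 [368. 134. 382. 152.] [147.4 -88.1]
w 0.6 [128. 143. 508. 239.] [-14.6 -64.4]
t 6.15 cr [-15.1 -95.6] z 11.3 -> [0.0301, -0.0019, 0.0057] [0.004, 0.003, -0.001] F [ 0.9 -1.2  0.7]
```

View pics/l2.png

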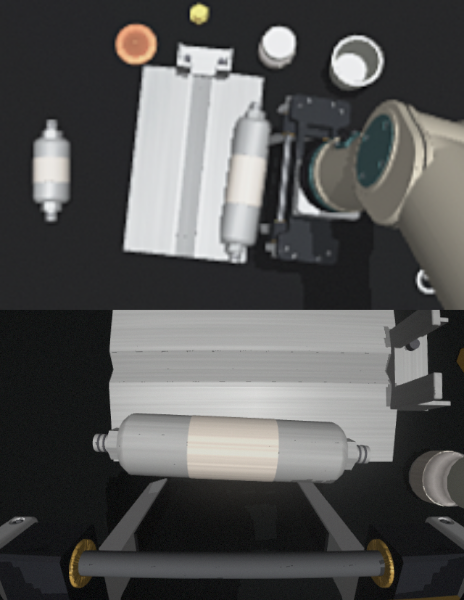

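```bash
python3 -m inch '[[[0.004,0,0.001],[0,0,0]],[[0.008,0,0.0015],[0,0,0]],[[0.012,0,0.0025],[0,0,0]],[[0.016,0,0.003],[0,0,0]],[[0.020,0,0.004],[0,0,0]],[[0.024,0,0.0045],[0,0,0]],[[0.027,0,0.0055],[0,0,0]],[[0.030,0,0.006],[0,0,0]]]'
python3 look.py l3.png; python3 -c "
from h import *
step(-17,-45,14)
step(-17,-38,15)"
```

```text
t: 6.95
tcp_pos: [592.1, -59.5, 13.2]
eef_rot: [[0.093, 0.995, 0.028], [0.962, -0.097, 0.254], [0.256, 0.004, -0.967]]
ft_force: [-0.3, -1.9, 1.3]
gripper_width: 0.997
0.61 [339. 165. 361. 236.] [-13.1 -34.5]
0.25 [302. 131. 323. 149.] [139.4  81. ]
w 0.7 [128. 153. 512. 242.] [-13.7 -36.4]
w 0.35 [153.   7. 618. 264.] [21.1 -3.8]
t 7.15 cr [-15.4 -64.1] z 13.1 -> [0.0187, -0.0016, 0.0041] [0.003, 0.002, 0.0] F [ 0.9 -0.2 -0.7]
t 7.15 cr [-15.4 -64.1] z 13.1 -> [0.0257, -0.0016, 0.0049] [0.003, 0.002, 0.0] F [ 0.9 -0.2 -0.7]
```

View pics/l3.png

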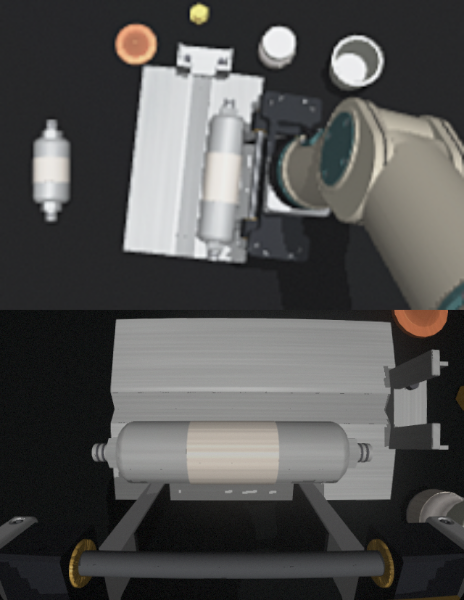

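The cartridge is now parallel to the V, with its axis about 35 mm short of the centre. Next it goes over the crest, gently.

```bash
python3 -m inch '[[[0.004,0,0.0005],[0,0,0]],[[0.008,0,0.001],[0,0,0]],[[0.012,0,0.002],[0,0,0]],[[0.015,0,0.003],[0,0,0]],[[0.018,0,0.004],[0,0,0]],[[0.020,0,0.004],[0,0,0]],[[0.022,0,0.0045],[0,0,0]],[[0.0235,0,0.0047],[0,0,0]]]'
python3 look.py ; python3 -c "
from h import *
step(-17,-45,14)
step(-17,-38,15)"
```

```text
t: 7.95
tcp_pos: [594.1, -34.2, 14.6]
eef_rot: [[0.092, 0.995, 0.027], [0.962, -0.096, 0.256], [0.258, 0.003, -0.966]]
ft_force: [0.2, -0.0, 0.1]
gripper_width: 0.999
0.7 [326. 163. 347. 231.] [-7.9  0.8]
w 0.79 [134. 134. 509. 223.] [-13.4  -2. ]
t 8.15 cr [-15.5 -40.1] z 14.6 -> [-0.0049, -0.0015, -0.0007] [0.003, 0.002, 0.0] F [-0.5 -0.9 -0.1]
t 8.15 cr [-15.5 -40.1] z 14.6 -> [0.0021, -0.0015, 0.0001] [0.003, 0.002, 0.0] F [-0.5 -0.9 -0.1]
```

It has dropped into the V, with y at about 0 and x at about -13 mm. I'll back off, lift, close the fingers and go behind the tail.

```bash
python3 -m inch '[[[-0.020,0,-0.008],[0,0,0]],[[-0.04,0,-0.02],[0,0,0]],[[-0.04,0,-0.06],[0,0,0]],[[-0.04,0,-0.10],[0,0,0]],[[-0.04,0,-0.10],[0,0,0]],[[-0.04,0,-0.10],[0,0,0]]]' && python3 -m inch '[[[0,0,0],[0,0,0]],[[0,0,0],[0,0,0]]]' 0
python3 look.py; python3 -c "
from h import *
step(-170,0,100,0)"
```

```text
t: 8.75
tcp_pos: [588.1, -99.7, 101.7]
eef_rot: [[0.093, 0.995, 0.03], [0.962, -0.097, 0.255], [0.256, 0.005, -0.967]]
ft_force: [0.3, -0.0, -0.8]
gripper_width: 1.001
t: 8.95
tcp_pos: [587.2, -99.0, 100.6]
eef_rot: [[0.092, 0.995, 0.027], [0.962, -0.096, 0.255], [0.257, 0.003, -0.966]]
ft_force: [0.5, -0.6, 0.1]
gripper_width: 0.869
0.72 [304. 139. 366. 239.] [12.7  7.5]
0.65 [327. 165. 344. 234.] [-13.9   3.5]
w 0.71 [194.  65. 447. 129.] [-13.1  -1.7]
w 0.67 [546.  75. 581. 106.] [181.1   6.2]
t 9.15 cr [ -15.7 -104.7] z 101.0 -> [0.1009, -0.1544, 0.0273] [0.004, -0.26, -0.0] F [-0.6 -0.2 -0.2]
```

```bash
python3 -m inch '[[[0.101,-0.154,0.0273],[0,-0.26,0]],[[0.101,-0.154,0.0273],[0,-0.26,0]],[[0.101,-0.154,0.0273],[0,-0.26,0]],[[0.101,-0.154,0.0273],[0,-0.26,0]],[[0.101,-0.154,0.0273],[0,-0.26,0]],[[0.101,-0.154,0.0273],[0,-0.26,0]],[[0.101,-0.154,0.0273],[0,-0.26,0]],[[0.101,-0.154,0.0273],[0,-0.26,0]]]' 0
python3 look.py l4.png; python3 -c "
from h import *
step(-170,0,18,0);step(-140,0,18,0)"
```

```text
t: 9.95
tcp_pos: [446.0, 18.7, 99.9]
eef_rot: [[0.099, 0.995, 0.005], [0.995, -0.099, -0.001], [-0.0, 0.005, -1.0]]
ft_force: [0.5, -0.3, 0.6]
gripper_width: 0.022
0.66 [328. 165. 348. 219.] [ 6.7 -1.4]
w 0.74 [392. 178. 638. 238.] [-13.6  -4.8]
t 10.15 cr [-169.1   -0.6] z 99.8 -> [0.0006, -0.0012, 0.0818] [0.004, 0.0, -0.002] F [ 0.7 -0.7 -1.2]
t 10.15 cr [-169.1   -0.6] z 99.8 -> [0.0007, 0.0288, 0.0819] [0.004, 0.0, -0.002] F [ 0.7 -0.7 -1.2]
```

View pics/l4.png

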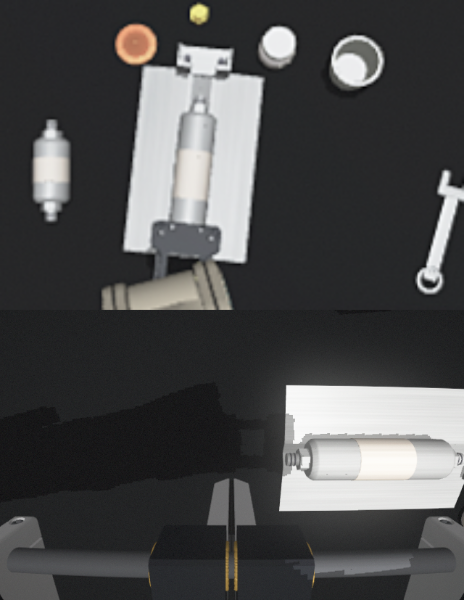

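The cartridge lies seated in the V, and its tail stub faces the closed fingers. I'll go down and push endwise.

```bash
python3 -m inch '[[[0,0,0.04],[0,0,0]],[[0,0,0.08],[0,0,0]],[[0,0,0.081],[0,0,0]],[[0,0,0.081],[0,0,0]]]' && python3 -m inch '[[[0,0.01,0],[0,0,0]],[[0,0.02,0],[0,0,0]],[[0,0.028,0],[0,0,0]],[[0,0.034,0],[0,0,0]],[[0,0.040,0],[0,0,0]],[[0,0.046,0],[0,0,0]],[[0,0.051,0],[0,0,0]],[[0,0.056,0],[0,0,0]]]'
python3 look.py; python3 -c "
from h import *
step(-90,0,18,0)"
```

```text
t: 10.55
tcp_pos: [444.5, 18.7, 17.4]
eef_rot: [[0.099, 0.995, 0.001], [0.995, -0.099, -0.001], [-0.001, 0.001, -1.0]]
ft_force: [0.2, 0.3, 0.6]
gripper_width: 0.002
t: 11.35
tcp_pos: [495.2, 13.3, 17.1]
eef_rot: [[0.098, 0.995, -0.009], [0.995, -0.098, -0.002], [-0.003, -0.009, -1.0]]
ft_force: [-8.5, 2.2, 7.6]
gripper_width: 0.003
0.82 [328. 162. 348. 199.] [37.   1.9]
w 0.95 [344. 212. 635. 296.] [-21.3  -4.2]
t 11.55 cr [-115.5   -1.4] z 17.1 -> [0.0014, 0.0255, -0.001] [-0.003, 0.002, -0.003] F [-3.9  1.1 -0.7]
```

```bash
python3 -m inch '[[[0,0.004,0],[0,0,0]],[[0,0.008,0],[0,0,0]],[[0,0.012,0],[0,0,0]],[[0,0.016,0],[0,0,0]],[[0,0.020,0],[0,0,0]],[[0,0.024,0],[0,0,0]],[[0,0.027,0],[0,0,0]],[[0,0.030,0],[0,0,0]]]'
python3 look.py l5.png; python3 -c "
from h import *
step(-72.5,0,18,0)"
```

```text
t: 12.35
tcp_pos: [525.3, 10.3, 16.8]
eef_rot: [[0.098, 0.995, -0.009], [0.995, -0.098, -0.002], [-0.003, -0.008, -1.0]]
ft_force: [-8.4, 1.0, 6.8]
gripper_width: 0.004
0.58 [331. 154. 348. 187.] [63.9  0.5]
0.45 [304. 143. 370. 235.] [14.3  3.1]
w 0.83 [346. 211. 639. 296.] [ 9.1 -4.1]
t 12.55 cr [-87.3  -1.6] z 16.9 -> [0.0016, 0.0148, -0.0012] [-0.006, 0.002, -0.002] F [-6.   1.9  3.9]
```

View pics/l5.png

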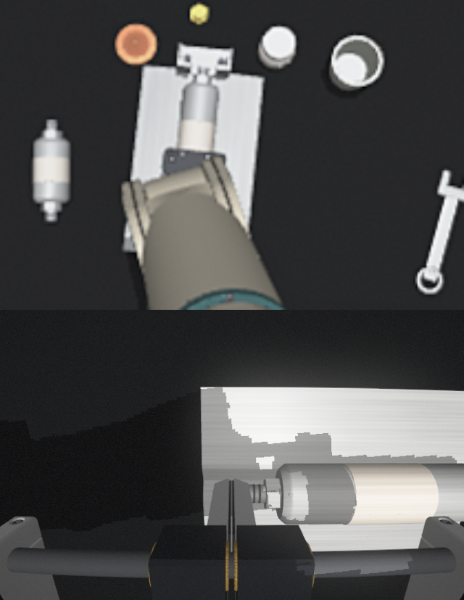

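The fingers are pushing squarely on the tail stub, and the far stub is entering the slot. I'll push slowly and watch the force.

```bash
python3 -m inch '[[[0,0.003,0],[0,0,0]],[[0,0.006,0],[0,0,0]],[[0,0.008,0],[0,0,0]],[[0,0.010,0],[0,0,0]],[[0,0.011,0],[0,0,0]],[[0,0.012,0],[0,0,0]]]'
python3 -m inch '[[[0,0.0015,0],[0,0,0]],[[0,0.0025,0],[0,0,0]],[[0,0.0025,0],[0,0,0]]]'
python3 -c "
from h import *
step(-72.5,0,18,0)"
```

```text
t: 13.15
tcp_pos: [535.5, 9.2, 16.6]
eef_rot: [[0.098, 0.995, -0.012], [0.995, -0.098, -0.002], [-0.003, -0.012, -1.0]]
ft_force: [-7.8, 1.7, 7.7]
gripper_width: 0.002
t: 13.45
tcp_pos: [535.5, 9.2, 16.5]
eef_rot: [[0.097, 0.995, -0.017], [0.995, -0.098, -0.002], [-0.004, -0.016, -1.0]]
ft_force: [-6.6, 1.7, 5.7]
gripper_width: 0.005
t 13.45 cr [-78.1  -1.7] z 16.5 -> [0.0017, 0.0056, -0.0016] [-0.016, 0.004, -0.002] F [-6.6  1.7  5.7]
```

```bash
python3 -m inch '[[[0,0.002,0],[0,0,0]],[[0,0.004,0],[0,0,0]],[[0,0.005,0],[0,0,0]],[[0,0.006,0],[0,0,0]],[[0,0.006,0],[0,0,0]]]'
python3 -m inch '[[[0,0.002,0],[0,0,0]],[[0,0.004,0],[0,0,0]],[[0,0.005,0],[0,0,0]],[[0,0.005,0],[0,0,0]]]'
python3 -c "
from h import *
step(-72.5,0,18,0)"
```

```text
t: 13.95
tcp_pos: [538.3, 8.8, 16.3]
eef_rot: [[0.097, 0.995, -0.023], [0.995, -0.097, -0.003], [-0.005, -0.022, -1.0]]
ft_force: [-8.4, 0.9, 8.0]
gripper_width: 0.007
t: 14.35
tcp_pos: [540.1, 8.5, 16.1]
eef_rot: [[0.097, 0.995, -0.029], [0.995, -0.097, -0.003], [-0.006, -0.028, -1.0]]
ft_force: [-8.1, 1.4, 7.6]
gripper_width: 0.003
t 14.35 cr [-73.4  -1.9] z 16.1 -> [0.0019, 0.0009, -0.0019] [-0.028, 0.006, -0.001] F [-8.1  1.4  7.6]
```

```bash
python3 -m inch '[[[0,0.002,0],[-0.01,0,0]],[[0,0.004,0],[-0.02,0,0]],[[0,0.005,0],[-0.028,0,0]],[[0,0.006,0],[-0.028,0,0]]]'
python3 -m inch '[[[0,0.002,0],[0,0,0]],[[0,0.004,0],[0,0,0]],[[0,0.006,0],[0,0,0]],[[0,0.006,0],[0,0,0]]]'
python3 look.py l6.png;python3 -c "
from h import *
step(-72.5,0,18,0)"
```

```text
t: 14.75
tcp_pos: [541.0, 8.4, 15.7]
eef_rot: [[0.096, 0.995, -0.01], [0.995, -0.096, -0.006], [-0.007, -0.009, -1.0]]
ft_force: [-13.2, 2.9, 10.4]
gripper_width: 0.006
t: 15.15
tcp_pos: [540.9, 8.2, 15.3]
eef_rot: [[0.095, 0.995, -0.021], [0.995, -0.095, -0.007], [-0.009, -0.021, -1.0]]
ft_force: [-13.2, 2.4, 11.2]
gripper_width: 0.006
0.88 [331. 145. 348. 181.] [84.9  3.5]
w 0.64 [343. 212. 636. 302.] [20.9 -4.9]
t 15.35 cr [-72.6  -2.2] z 15.3 -> [0.0021, 0.0001, -0.0027] [-0.02, 0.009, 0.001] F [-13.3   2.6  11.2]
```

View pics/l6.png

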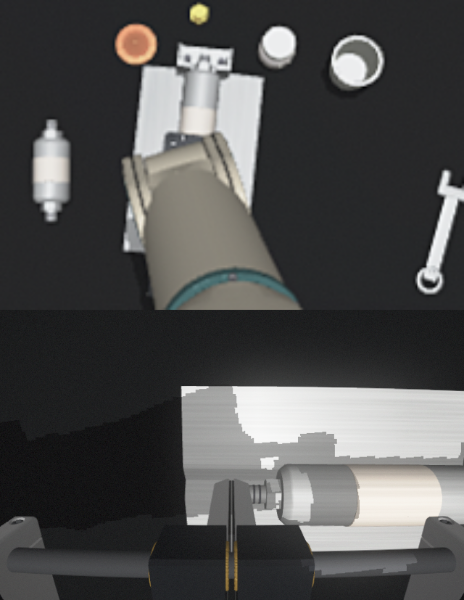

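The force rose from 8 to 13 N and motion stopped at TCP x = -72.6 mm, where home is predicted. The shoulder appears to be on the plate. I'll back off and verify.

```bash
python3 -m inch '[[[0,-0.015,0],[0,0,0]],[[0,-0.04,0],[0,0,0]],[[0,-0.08,-0.02],[0,0,0]],[[0,-0.10,-0.07],[0,0,0]],[[0,-0.10,-0.12],[0,0,0]],[[0,-0.10,-0.15],[0,0,0]],[[0,-0.10,-0.15],[0,0,0]],[[0,-0.10,-0.15],[0,0,0]]]'
python3 - <<'E'
from h import *
p=read_camera('top'); w=read_camera('wrist'); s=read_camera('scene')
for q in look_for(p,'cartridge')[:2]: print(np.round(q['extent'],1).tolist(),q['p'])
X=lambda x,y,z: np.r_[O,0]+x*u+y*n+z*k
print('pred top: origin,tips',proj(p,[X(37,0,26),X(-60,0,26),X(134,0,26),X(-38,0,26)]).round(1).tolist())
print('wrist tail,shoulder',proj(w,[X(-60,0,26),X(-38,0,26)]).round(1).tolist())
a=cv2.resize(p['color'][120:240,260:420],(640,480),interpolation=cv2.INTER_CUBIC)
b=cv2.resize(s['color'][140:290,220:420],(640,480),interpolation=cv2.INTER_CUBIC)
cv2.imwrite('pics/f.png',cv2.resize(np.vstack([a,b]),(400,600),interpolation=cv2.INTER_AREA)[:,:,::-1]); save(w,'fw.png')
for nme in ['sampler_cone','jar','wrench','screwdriver','cap_nut','beaker','short_cartridge']:
    for c in (p,s):
        r=look_for(c,nme)[:1]; print(nme,[np.round(q['extent']).tolist() for q in r])
E
```

```text
t: 16.15
tcp_pos: [446.5, 18.7, 168.2]
eef_rot: [[0.096, 0.995, -0.016], [0.995, -0.096, -0.007], [-0.008, -0.016, -1.0]]
ft_force: [-0.5, -0.7, -0.3]
gripper_width: 0.003
[328.1, 143.5, 351.5, 213.4] 0.76
pred top: origin,tips [[338.7, 180.3], [335.1, 216.6], [342.3, 144.6], [335.9, 208.3]]
wrist tail,shoulder [[436.9, 182.4], [460.1, 182.6]]
sampler_cone [[300.0, 133.0, 321.0, 151.0]]
sampler_cone [[274.0, 259.0, 297.0, 277.0]]
jar [[367.0, 134.0, 383.0, 150.0]]
jar [[224.0, 198.0, 244.0, 224.0]]
wrench [[438.0, 199.0, 465.0, 252.0]]
wrench [[223.0, 120.0, 273.0, 139.0]]
screwdriver [[212.0, 172.0, 237.0, 235.0]]
screwdriver [[394.0, 258.0, 470.0, 293.0]]
cap_nut []
cap_nut [[264.0, 185.0, 335.0, 229.0]]
beaker [[398.0, 138.0, 418.0, 161.0]]
beaker [[202.0, 164.0, 228.0, 200.0]]
short_cartridge [[260.0, 174.0, 279.0, 220.0]]
short_cartridge [[352.0, 223.0, 397.0, 264.0]]
```

View pics/f.png

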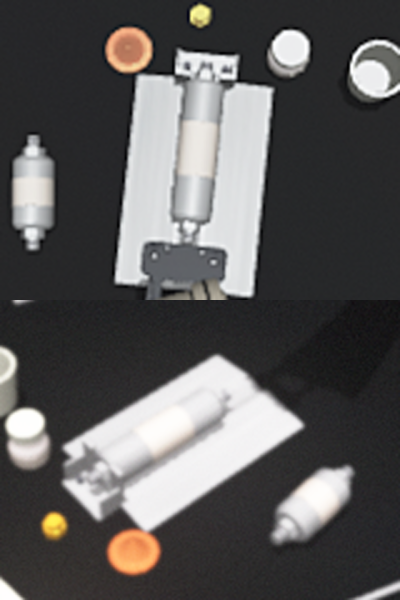

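View pics/fw.png

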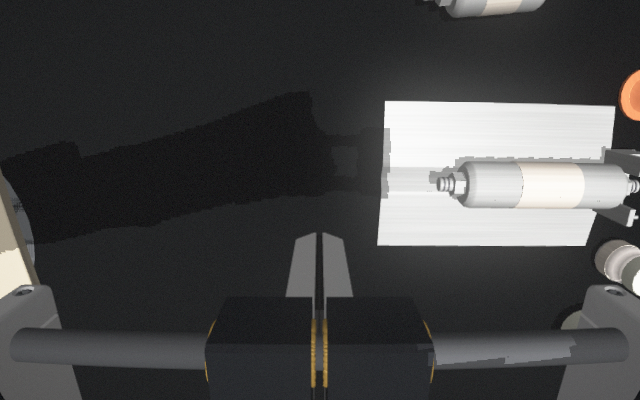

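The wrist view has the tail at (437,184), against (436.9,182.4) predicted for home. The shoulder is against the plate, the bystanders haven't moved, and the robot is clear.

```bash
python3 -c "
from workcell import *
print(sign_off())"
```

```text
the job is handed in; nothing more can be done
None
```

The long cartridge is in the V with its shoulder against the stop plate, and I handed the job in at about 16 s of the 54 s allowed. No verdict was reported.

**What I did:** I rolled the cartridge along the bench with both open fingertips leaning forward, up the ramp and over the crest until it dropped into the V. Then I closed the fingers and pushed on the tail stub until it stopped, and backed the arm clear.

**Checks that agreed:**
- **Stop contact:** the push force rose from about 8 N while sliding to 13 N. The fingers then held still at cradle x = -72.6 mm, against -72.5 mm expected at home.
- **Position from the wrist camera:** the tail was at pixel (437,184), against (437,182) predicted for home.
- **Position from the top camera:** the ends matched the prediction to about 3 pixels (roughly 8 mm), so this is only a coarse check.
- **Bystanders:** the jar, beaker, cone, wrench, screwdriver and short cartridge were where they started, within what the detector can resolve. The arm was clear with no contact force.

**Checks that failed or disagreed:**
- **Wrist camera offset:** wrist-camera readings were off sideways, by 8–9 mm on the ramp edge early on and 2–5 mm later. I relied on the top camera and contact instead.
- **Brass cap nut:** the detector did not find it correctly at the end, but it is in its original place in the final pictures.
- **Unexplained force:** there was an upward force of about 8–11 N on the fingers during the endwise push. I did not find its cause.

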